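Swap the odd vial in a slanted sample rack

TASK

One of the four vials in the slanted rack under the lamp tube is of the wrong kind. Take it out and lay it down in the empty place of the flat stock stand, then take the one vial from the stock that matches the three right ones and lay it in the freed slot, stopper end up and its foot down against the stop, as the others lie. Lay both vials down without dropping them, and leave everything else where it is.

Things in the scene. Friction and masses are not known exactly. Their poses are not given: they have to be found in the camera images.
- rack: slanted kit rack, fixed, 300 mm wide, four slots side by side 60 mm apart along its y. The vials lie in its x-z plane, rising 35 degrees above level towards its +x, foot against a stop plate at the low -x end, so grip them square to the barrel with the tool leaning 35 degrees from vertical, pointing towards +x and down. Origin on the table under the middle of the row, z up
- lamp (a point): middle of the rack's white lamp tube, fixed, 24 mm thick, 310 mm long along the rack's y, 207 mm above the table, 145 mm above the slot points and 7 mm to +x of them: it stops a gripper that comes straight down. Its two thin posts stand 150 mm to either side, 80 mm to +x of the row
- slot0 (a point): slot 0 of the rack: where a vial's grip point (on its axis, 48 mm from its foot) lies when home against the stop, 62.5 mm above the table. Axes as the rack's (not slanted). Two V supports, 8 mm thick, 28 mm up and down the vial from here, centre it; between them 48 mm are free, open to 30 mm below the axis
- slot1 (a point): slot 1 of the rack: where a vial's grip point (on its axis, 48 mm from its foot) lies when home against the stop, 62.5 mm above the table. Axes as the rack's (not slanted). Two V supports, 8 mm thick, 28 mm up and down the vial from here, centre it; between them 48 mm are free, open to 30 mm below the axis
- slot2 (a point): slot 2 of the rack: where a vial's grip point (on its axis, 48 mm from its foot) lies when home against the stop, 62.5 mm above the table. Axes as the rack's (not slanted). Two V supports, 8 mm thick, 28 mm up and down the vial from here, centre it; between them 48 mm are free, open to 30 mm below the axis
- slot3 (a point): slot 3 of the rack: where a vial's grip point (on its axis, 48 mm from its foot) lies when home against the stop, 62.5 mm above the table. Axes as the rack's (not slanted). Two V supports, 8 mm thick, 28 mm up and down the vial from here, centre it; between them 48 mm are free, open to 30 mm below the axis
- wrong_mid (a point): the odd vial in the rack: same barrel (28 mm diameter) but 86 mm long, ending in a white shoulder that narrows to a slim nozzle, 128 mm overall. Amber barrel, about 60 g. This point lies on the barrel's axis 48 mm from its foot, the place to grip (midway between the two V supports); its z axis runs along the barrel from foot to stopper.
- spare_mid (a point): a standard vial lying in the stock stand, exactly like the three right ones in the rack (barrel 28 mm diameter, 96 mm long, low white domed plug, 110 mm overall). Amber barrel, about 60 g. This point lies on the barrel's axis 48 mm from its foot, the place to grip (midway between the two V supports); its z axis runs along the barrel from foot to stopper.
- good1_mid (a point): one of the three right vials in the rack: barrel 28 mm diameter, 96 mm long, low white domed plug, 110 mm overall. Amber barrel, about 60 g. This point lies on the barrel's axis 48 mm from its foot, the place to grip (midway between the two V supports); its z axis runs along the barrel from foot to stopper.
- good2_mid (a point): one of the three right vials in the rack: barrel 28 mm diameter, 96 mm long, low white domed plug, 110 mm overall. Amber barrel, about 60 g. This point lies on the barrel's axis 48 mm from its foot, the place to grip (midway between the two V supports); its z axis runs along the barrel from foot to stopper.
- good3_mid (a point): one of the three right vials in the rack: barrel 28 mm diameter, 96 mm long, low white domed plug, 110 mm overall. Amber barrel, about 60 g. This point lies on the barrel's axis 48 mm from its foot, the place to grip (midway between the two V supports); its z axis runs along the barrel from foot to stopper.
- disc_vial_mid (a point): vial in the stock stand of another kind: same barrel as a standard vial but a broad flat white disc cap 42 mm wide; not the right one. Amber barrel, about 60 g. This point lies on the barrel's axis 48 mm from its foot, the place to grip (midway between the two V supports); its z axis runs along the barrel from foot to stopper.
- tee_vial_mid (a point): vial in the stock stand of another kind: same barrel as a standard vial but a thin white stem with a 42 mm crossbar on top (T shape), 130 mm overall; not the right one. Amber barrel, about 60 g. This point lies on the barrel's axis 48 mm from its foot, the place to grip (midway between the two V supports); its z axis runs along the barrel from foot to stopper.
- stock: flat stock stand, fixed, 250 mm wide, four places side by side 60 mm apart, three of them filled; vials lie level along its x axis, feet towards -x, each in two V-shaped supports 8 mm thick, 28 mm to either side of the grip point; vial axes 38 mm above the table, 32 mm above the stand's base plate. Origin on the table under its middle, z up, y along the row
- vacant_place (a point): the empty place in the stock stand, with a bare paper card 30 by 26 mm on the base plate below it: where the grip point of a vial lying there (on its axis, 48 mm from its foot) belongs, 38 mm above the table. Axes as the stand's
- jar: bystander: glass jar with a black funnel, 92 mm wide, 135 mm tall; origin under its centre
- brush: bystander: brush lying on the table between the rack and the stand, 160 mm long along its x axis, about 20 mm high; origin under its middle
- dish: bystander: closed glass dish, 92 mm wide, 18 mm tall; origin under its centre
- flask: bystander: white plastic bottle, 60 mm wide, 140 mm tall; origin under its centre
- counter: bystander: round steel hand counter, 52 mm wide, 34 mm tall; origin under its centre
- beaker: bystander: white cup, 70 mm wide, 90 mm tall; origin under its centre
Not all that is in view belongs to the job. What is shaped like the part that bears wrong_mid but purple is not meant.

How it is judged (in metres and radians):
On the way:
1. the odd vial lies released in the empty place of the stock stand (distance between wrong_mid and vacant_place below 0.012 m and angle between the z axis of wrong_mid and the x axis of stock, either way round below 0.15 rad and contact force between the fingers and wrong below 0.05 N and linear speed of wrong below 0.02 m/s), for 0.2 s.
At the end, for the whole second after the job is handed in: Odd vial at rest in the empty stock place (grip point within 12 mm, either way round, 0.15 rad); matching vial at rest in the freed slot (grip point within 10 mm, 0.12 rad, stopper end up); the other vials within 12 mm of their starts (distance between wrong_mid and vacant_place below 0.012 m and angle between the z axis of wrong_mid and the x axis of stock, either way round below 0.15 rad and (distance between spare_mid and slot0 below 0.01 m or distance between spare_mid and slot1 below 0.01 m or distance between spare_mid and slot2 below 0.01 m or distance between spare_mid and slot3 below 0.01 m) and angle between the z axis of spare_mid and the z axis of good1_mid, either way round below 0.12 rad and angle between spare_mid's own z axis and vertical below 1.2 rad and linear speed of each of wrong, spare below 0.02 m/s and distance of each of good1_mid, good2_mid, good3_mid, disc_vial_mid, tee_vial_mid from where it was at the start of the episode below 0.012 m); the robot touches nothing.
It fails at once if another vial is moved more than 15 mm (distance of any of good1_mid, good2_mid, good3_mid, disc_vial_mid, tee_vial_mid from where it was at the start of the episode above 0.015 m).
It fails at once if a bystander is moved more than 20 mm (distance of any of jar, brush, dish, flask, counter, beaker from where it was at the start of the episode above 0.02 m).
It fails at once if the odd vial is dropped into the stand (over 0.6 m/s within 50 mm of the empty place) (distance between wrong_mid and vacant_place below 0.05 m and linear speed of wrong above 0.6 m/s).
It fails at once if the matching vial is dropped into the rack (over 0.6 m/s within 50 mm of a slot) ((distance between spare_mid and slot0 below 0.05 m or distance between spare_mid and slot1 below 0.05 m or distance between spare_mid and slot2 below 0.05 m or distance between spare_mid and slot3 below 0.05 m) and linear speed of spare above 0.6 m/s).
It also fails if it takes over 64 s, if anything falls off the work surface, if the arm or the gripper's body presses on something with over 40 N, if the wrist force passes 120 N, or if a joint passes its speed limit or range.

ROBOT

A 6-joint arm with a two-finger parallel gripper is mounted at the origin on the work surface. World frame = base frame: x ahead of the robot, y to its left, z up, the work surface at z = 0. Lengths are in mm, angles in rad, forces in N, time in s.
With the tool pointing down it reaches from about 300 to 775 mm from the base axis. Payload 14.6 kg.
Tool frame: the origin (TCP) lies on the front face of the gripper's body, between the roots of the fingers; the fingertips stand 97 mm ahead of it and the grasp point (between the pads) lies 78 mm ahead of it; z points along the fingers, y is the line along which they close (so a half turn about z gives the same grasp; the last joint's range is limited). The gripper opens to 94 mm and grips with 3 to 60 N. Pads are 16 mm wide; open, the fingers measure 119 mm over their backs; the gripper's body (75 mm by 177 mm) begins 78 mm behind the grasp point.
Start: joints at [1.1, 0.3, 1.521, -0, 1.321, -0.067], TCP at [216.1, 505.758, 302.646] pointing down, gripper open.
Joint ranges: [-3.03, 3.03], [-0.79, 2.21], [0.23, 2.52], [-1.04, 4.18], [0, 3.07], [-2.55, 2.55]. Speed limits (rad/s): [2.22, 2.22, 2.57, 3.14, 3.14, 3.14].

INTERFACE

Orientations are given as [roll, pitch, yaw] about the fixed x, y, z axes, in that order (R = Rz(yaw) Ry(pitch) Rx(roll)).
In Python, from cell import * gives the robot as it stands.
- The arm moves only by the tool carry_out, never from a script. Its arguments are lists of equal length, an entry for each row: "slide": the shift along the world's x, y, z scaled (see below), a list of three; "dr": the turn, a rotation vector about the world's x, y, z scaled (see below), a list of three; "gripper": the opening in per cent of the stroke, from 0 (shut) to 100 (fully open). A call has 1 to 10 rows; each row is the pose to reach, as a shift and turn from the pose commanded when the call began, turning the shorter way round; what a row does not reach only later rows make up. The controller multiplies each number of a shift by 0.25 m and each number of a turn by 360 degrees. A row lasts 1/12 s, in which the tool goes at most 41.7 mm and 7.16 degrees, less where a joint would pass 70% of its speed; a pose out of reach is approached as far as the arm can. A call with a number of a shift or a turn outside -1 to 1 is refused whole. A call with a gripper value outside its range is refused whole. The fingers move at their own pace and stop on an object; "newtons" is the grip in N (left out, the last holds). Time passes only in rows, so rows that repeat a pose let the fingers close. It gives the time, the measured TCP pose, the force, the opening and the grip force at its end, in the units of the state.
- read_state(): the state, without advancing time (a new reading comes with each control period).
- camera(name): name is "scene" or "top" or "wrist"; returns the picture (420x560x3 uint8, red, green, blue); there is no depth.
- camera_model(name): a dict with "vfov" (degrees; the focal length in pixels is half the picture's height over the tangent of half this angle, whatever the lens; pixels are square), "cx", "cy" (the principal point, pixels), "R" (3x3) and "t" (3): a world point X has camera coordinates R X + t. Camera axes: x right, y down, z forward; pixel columns grow to the right and rows downward; lengths in mm; the calibration is good to about 2 mm. A picture is of the moment at which its call begins: read the wrist's pose just before it. camera_model takes no time and is no camera call; for the wrist camera it gives the pose at the moment of the call.
- sign_off(): hands the job in; it is judged then, once.
The state is a dict: "clock": time; "joints": joint angles; "qd": joint speeds; "effort": joint torques, N m; "eef_pos": TCP position; "eef_rot": TCP orientation; "wrist_force": force on the tool from outside, world axes, zero at the start; "moment": the same for the moment, N m; "finger_gap": finger opening in mm; "finger_force": force on a finger pad.
Only numpy, scipy, OpenCV 4.12 (cv2) and the standard library are available. Lean on these libraries where they do the work, as an engineer would, in place of code of your own. Each camera call takes 0.05 s, during which the arm holds its last target. There are 200 camera calls.

## Working session

There is one attempt and no reset: what is moved stays moved. The work goes in short steps, Python scripts to look and compute and a tool call to move; the robot and the scene stay as the last step left them, time stands still between calls to the robot, and variables do not carry over. Pictures are saved under pics/ and viewed, at most 10 in all, crops included, and the job is handed in when it is done.

Besides the shell and the picture viewer there is one more tool, called after ">>>" as name(argument=value, ...) on one line, values as JSON. carry_out: Moves the arm, as the interface text tells. Its arguments: {"type":"object","properties":{"slide":{"type":"array","items":{"type":"array","items":{"type":"number","minimum":-1,"maximum":1}}},"dr":{"type":"array","items":{"type":"array","items":{"type":"number","minimum":-1,"maximum":1}}},"gripper":{"type":"array","items":{"type":"number"}},"newtons":{"type":"number"}},"required":["slide","dr","gripper"]}

```bash
mkdir -p pics; python3 - <<'E'
from cell import *
import cv2,numpy as np
for n in("scene","top"):
    cv2.imwrite(f"pics/{n}.png",camera(n)[...,::-1]); m=camera_model(n); print(n,m)
print(read_state())
E
```

```text
scene {'vfov': 43.72246545976655, 'cx': 278.0824035696788, 'cy': 218.21982625803375, 'R': array([[ 0.82791467,  0.56077667,  0.00931786],
       [ 0.4577253 , -0.66598534, -0.58902553],
       [-0.32410622,  0.4919279 , -0.8080607 ]]), 't': array([-459.82336577, -149.83099055, 1734.18478007])}
top {'vfov': 52.81308871557749, 'cx': 285.14743177431336, 'cy': 210.7072831965909, 'R': array([[-0.0050251 , -0.99992813,  0.01088498],
       [-0.99238632,  0.00364705, -0.12311011],
       [ 0.12306156, -0.01142074, -0.99233332]]), 't': array([  -7.24780312,  537.52519283, 1083.14138725])}
{'clock': 0.1, 'joints': array([ 1.10040027e+00,  3.00415990e-01,  1.52153265e+00,  1.51776526e-05,
        1.32070672e+00, -6.66338384e-02]), 'qd': array([-0.0018783 , -0.00080165, -0.00074428, -0.00082678,  0.00104395,
       -0.0002497 ]), 'effort': array([ 4.15608783e-04, -5.32637930e+01, -3.53290558e+01,  7.09220278e-02,
        2.35044770e-02, -1.78580291e-05]), 'eef_pos': array([216.03809348, 505.64120315, 302.13699478]), 'eef_rot': array([-3.14053329e+00, -8.54283830e-05,  2.73782662e+00]), 'wrist_force': array([ 0.14996733, -0.42506019,  0.71159244]), 'moment': array([-0.00545899, -0.04532969,  0.00551973]), 'finger_force': 0.0, 'finger_gap': 93.95184801299604}
```

View pics/top.png

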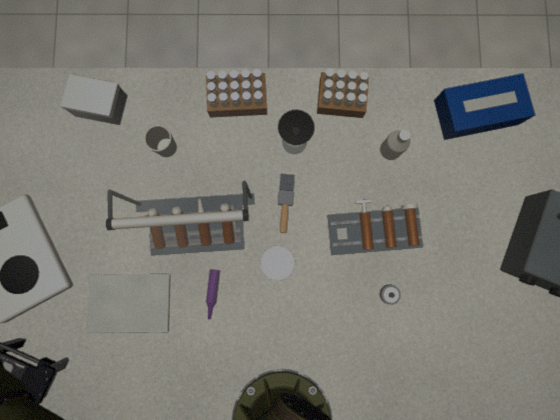

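View pics/scene.png

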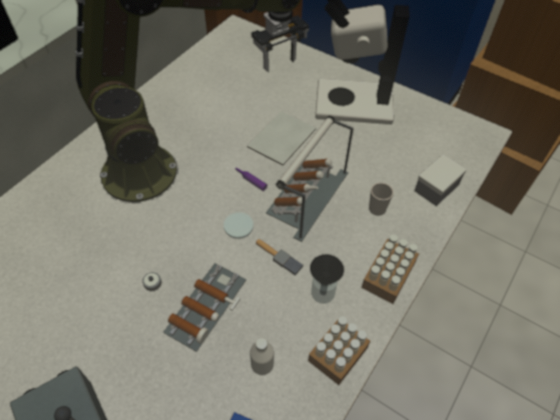

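The top view shows the rack at (200,225) and the stock stand at (375,230), with its card (empty place) at (342,233).
- **Odd vial candidates:** rack vials at (156,232), (179,230), (204,227) and (228,227). The one at (204,227) has a nozzle tip at (200,203). The purple look-alike at (212,292) is excluded.
- **Spare candidates:** stock vials at (365,230), which is the tee, (389,228) and (412,226).

Next is one close crop to check these choices, plus measurements.

```bash
cat > h.py <<'E'
from cell import *
import cv2,numpy as np
from scipy.spatial.transform import Rotation as Ro
def cast(m,uv,z):
    f=210/np.tan(np.radians(m["vfov"]/2)); uv=np.atleast_2d(uv).astype(float)
    d=np.c_[(uv[:,0]-m["cx"])/f,(uv[:,1]-m["cy"])/f,np.ones(len(uv))]@m["R"]
    c=-m["R"].T@m["t"]; return c+d*((z-c[2])/d[:,2])[:,None]
def proj(m,X):
    f=210/np.tan(np.radians(m["vfov"]/2)); c=np.atleast_2d(X)@m["R"].T+m["t"]
    return c[:,:2]/c[:,2:]*f+[m["cx"],m["cy"]]
def amber(im):
    h=cv2.cvtColor(im,cv2.COLOR_RGB2HSV); return cv2.inRange(h,(3,130,50),(16,255,255))
def blobs(mask,lo):
    cs,_=cv2.findContours(mask,cv2.RETR_EXTERNAL,cv2.CHAIN_APPROX_NONE)
    return [c for c in cs if cv2.contourArea(c)>lo]
E
python3 - <<'E'
from h import *
T=camera("top");m=camera_model("top");S=cv2.imread("pics/scene.png")
a=cv2.resize(cv2.cvtColor(T,cv2.COLOR_RGB2BGR)[180:260,95:255],None,fx=5,fy=5,interpolation=2)[:300*2]
b=cv2.resize(cv2.cvtColor(T,cv2.COLOR_RGB2BGR)[190:260,320:430],None,fx=3.6,fy=3.6,interpolation=2)
c=cv2.resize(S[145:225,255:355],None,fx=3.1,fy=3.1,interpolation=2)
o=np.zeros((252+400,800,3),np.uint8);o[:400]=a;o[400:652,:396]=b;o[400:648,400:710]=c
cv2.imwrite("pics/crop1.png",cv2.resize(o,(736,600)))
for c in blobs(amber(T),60):
    r=cv2.minAreaRect(c);print("amber",np.round(r[0]),np.round(r[1]),round(r[2]),cv2.contourArea(c),"z38",cast(m,r[0],40)[0].round(),"z62",cast(m,r[0],65)[0].round())
h=cv2.cvtColor(T,cv2.COLOR_RGB2HSV)
w=cv2.inRange(h,(0,0,150),(180,50,255));w[:195]=0;w[235:]=0;w[:,:100]=0;w[:,255:]=0
for c in blobs(w,150):
    r=cv2.minAreaRect(c);p=cv2.boxPoints(r);print("white",r,"ends z207",cast(m,p,207).round().tolist())
q=T[220:245,330:352];k=cv2.inRange(cv2.cvtColor(q,cv2.COLOR_RGB2GRAY),130,255)
for c in blobs(k,15):print("card",np.array(cv2.minAreaRect(c)[0])+[330,220],cv2.contourArea(c),cast(m,np.array(cv2.minAreaRect(c)[0])+[330,220],6))
d=cv2.inRange(h,(90,20,40),(125,120,140))
for c in blobs(d,300):print("grey",cv2.minAreaRect(c),cast(m,cv2.minAreaRect(c)[0],6).round())
E
```

```text
amber [366. 231.] [35.  8.] 84 230.0 z38 [ 484. -222.   40.] z62 [ 482. -216.   65.]
amber [389. 229.] [35.  9.] 83 236.0 z38 [ 488. -281.   40.] z62 [ 486. -274.   65.]
amber [412. 227.] [36.  8.] 83 234.0 z38 [ 493. -341.   40.] z62 [ 491. -333.   65.]
white ((204.93653869628906, 216.61167907714844), (4.916046142578125, 72.17325592041016), 85.91438293457031) ends z207 [[503.0, 250.0, 207.0], [514.0, 91.0, 207.0], [503.0, 90.0, 207.0], [493.0, 249.0, 207.0]]
card [342.  233.5] 65.0 [[ 478.50974635 -162.56881791    6.        ]]
```

View pics/crop1.png

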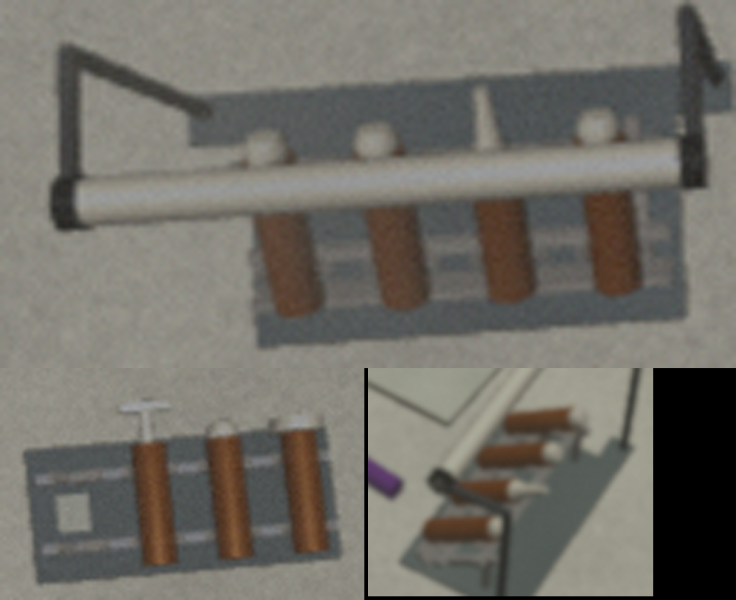

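Crop: the odd vial is third from the left in the rack, with its nozzle at crop (483,115), which is top (200,205). In the stock, the tee is on the left, the domed plug in the middle at top (389,229), and the wide disc cap on the right. So the middle one is the spare. Next I work out the rack pose from the lamp ends.

```bash
cat >> h.py <<'E'
def toolR(yaw,lean):
    s,c=np.sin(lean),np.cos(lean)
    return Ro.from_euler("z",yaw)*Ro.from_matrix(np.array([[-c,0,s],[0,1,0],[-s,0,-c]]))
def go(G,yaw,lean,st=None):
    "slide/dr from present pose so that the grasp point is at G"
    st=st or read_state(); R=toolR(yaw,lean); R0=Ro.from_euler("xyz",st["eef_rot"])
    tcp=np.array(G)-78*R.apply([0,0,1])
    d=(tcp-st["eef_pos"])/250; r=(R*R0.inv()).as_rotvec()/(2*np.pi)
    n=max(np.linalg.norm(d)*250/41.7,np.linalg.norm(r)*360/7.16)
    print("slide",d.round(3).tolist(),"dr",r.round(4).tolist(),"rows",round(n,1))
E
python3 - <<'E'
from h import *
T=cv2.imread("pics/top.png")[...,::-1].copy();m=camera_model("top")
e=cast(m,[[106.3,224.1],[248.7,214.8]],207);print(e.round(1),np.linalg.norm(e[0]-e[1]))
d=(e[0]-e[1])/np.linalg.norm(e[0]-e[1]);yaw=np.arctan2(-d[0],d[1]);L=e.mean(0)
X=np.array([np.cos(yaw),np.sin(yaw),0]);print("yaw",yaw,"lamp",L)
for o in(-90,-30,30,90):
    P=L-7*X+d*o;P[2]=62.5
    ax=X*np.cos(.611)+np.array([0,0,np.sin(.611)])
    print(o,P.round(1),proj(m,[P,P-48*ax,P+48*ax]).round(1).tolist())
h=cv2.cvtColor(T,cv2.COLOR_RGB2HSV);k=cv2.inRange(h,(0,90,30),(20,255,255));k[:212]=0
for c in blobs(k,60):
    r=cv2.minAreaRect(c);
    if r[0][0]<250:print("amber",np.round(r[0],1),np.round(r[1],1),round(r[2]),np.round(cv2.boxPoints(r)).tolist())
E
```

```text
[[487.6 387.3 207. ]
 [507.1  73.4 207. ]] 314.4598632928027
yaw 0.061952649219788186 lamp [497.34552534 230.33924987 207.        ]
-90 [495.9 140.1  62.5] [[226.8, 225.7], [228.9, 241.6], [224.6, 209.1]]
-30 [492.2 200.   62.5] [[203.3, 227.2], [205.8, 243.1], [200.6, 210.6]]
30 [488.5 259.8  62.5] [[179.7, 228.7], [182.8, 244.6], [176.5, 212.2]]
90 [484.8 319.7  62.5] [[156.1, 230.3], [159.6, 246.2], [152.4, 213.7]]
amber [156.8 237.3] [21.8  7.8] 76 [[150.0, 228.0], [158.0, 226.0], [163.0, 247.0], [156.0, 249.0]]
amber [180.5 235.7] [21.4  8.4] 81 [[175.0, 226.0], [183.0, 225.0], [186.0, 246.0], [178.0, 247.0]]
amber [204.4 234.1] [21.7  9.4] 81 [[198.0, 224.0], [207.0, 223.0], [211.0, 244.0], [202.0, 246.0]]
amber [227.6 232.4] [21.6  9.3] 83 [[222.0, 222.0], [231.0, 221.0], [234.0, 243.0], [224.0, 244.0]]
```

```bash
python3 - <<'E'
from h import *
X=np.array([np.cos(.062),np.sin(.062),0]);t=np.array([.574*X[0],.574*X[1],-.819])
go(np.array([492.2,200,62.5])-130*t-40*X,.062,.611)
E
```

```text
slide [0.468, -1.262, -0.278] dr [-0.0166, -0.0967, 0.0718] rows 8.2
```

>>> carry_out(slide=[[0.3,-0.9,-0.1],[0.3,-0.9,-0.1],[0.3,-0.9,-0.1],[0.3,-0.9,-0.1],[0.3,-0.9,-0.1],[0.3,-0.9,-0.1],[0.3,-0.9,-0.1]], dr=[[-0.0166,-0.0967,0.0718],[-0.0166,-0.0967,0.0718],[-0.0166,-0.0967,0.0718],[-0.0166,-0.0967,0.0718],[-0.0166,-0.0967,0.0718],[-0.0166,-0.0967,0.0718],[-0.0166,-0.0967,0.0718]], gripper=[50,50,50,50,50,50,50], newtons=15)

```text
clock: 0.73
eef_pos: [290.6, 276.8, 276.1]
eef_rot: [-3.137, 0.615, -3.074]
wrist_force: [-0.9, -0.1, 0.1]
finger_gap: 50.6
finger_force: 0.0
```

>>> carry_out(slide=[[0.168,-0.362,-0.178],[0.168,-0.362,-0.178],[0.168,-0.362,-0.178],[0.168,-0.362,-0.178],[0.168,-0.362,-0.178]], dr=[[0,0,0],[0,0,0],[0,0,0],[0,0,0],[0,0,0]], gripper=[50,50,50,50,50])

```text
clock: 1.15
eef_pos: [333.5, 189.6, 233.1]
eef_rot: [3.141, 0.61, -3.083]
wrist_force: [0.2, 0.4, -0.3]
finger_gap: 46.9
finger_force: 0.0
```

```bash
python3 - <<'E'
from h import *
X=np.array([np.cos(.062),np.sin(.062),0]);t=np.array([.574*X[0],.574*X[1],-.819])
s=read_state();print(s["eef_pos"],s["eef_rot"],s["finger_gap"],s["clock"])
go(np.array([492.2,200,62.5])-130*t-40*X,.062,.611)
m=camera_model("wrist");W=camera("wrist");cv2.imwrite("pics/w1.png",W[...,::-1])
print(m); ax=X*.819+np.array([0,0,.574])
Y=np.array([-X[1],X[0],0]);P=np.array([492.2,200,62.5])
print(proj(m,[P,P-48*ax,P+38*ax,P+60*Y,P-60*Y]).round(1).tolist())
E
```

```text
[333.47621072 189.64162664 233.06102269] [ 3.14081998  0.61018147 -3.083187  ] 46.94021059204518 1.15
slide [-0.001, 0.002, -0.001] dr [-0.0001, -0.0001, 0.0005] rows 0.0
{'vfov': 66.07592139521341, 'cx': 278.1059493296955, 'cy': 206.47074501957042, 'R': array([[-5.77299453e-02,  9.98331745e-01,  9.90351118e-04],
       [ 6.64583865e-01,  3.76902052e-02,  7.46262510e-01],
       [ 7.44980228e-01,  4.37398653e-02, -6.65651023e-01]]), 't': array([-169.49403864, -357.41517572,   -6.39873187])}
[[279.9, 230.0], [279.8, 183.1], [280.0, 264.9], [339.1, 229.8], [220.8, 230.2]]
```

View pics/w1.png

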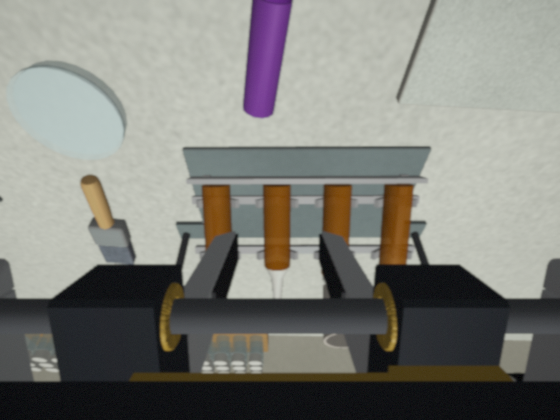

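The wrist view shows the odd vial from foot (277,185) to barrel end (277,268), with its nozzle below. That is about 3 px left of the prediction. I refine it with the mask.

```bash
python3 - <<'E'
from h import *
m=camera_model("wrist");W=cv2.imread("pics/w1.png")[...,::-1].copy()
k=cv2.inRange(cv2.cvtColor(W,cv2.COLOR_RGB2HSV),(3,120,60),(20,255,255));k[:150]=0;k[300:]=0
for c in blobs(k,300):
    x,y,w,hh=cv2.boundingRect(c); row=y+14; xs=np.where(k[row,x:x+w])[0]+x; r2=min(y+40,y+hh-3);x2=np.where(k[r2,x:x+w])[0]+x
    print((x,y,w,hh),(xs[0]+xs[-1])/2,(x2[0]+x2[-1])/2,r2, cast(m,[[(x2[0]+x2[-1])/2,r2]],62.5+11).round(1))
E
```

```text
(203, 186, 28, 62) 216.5 217.5 226 [[475.9 140.9  73.5]]
(380, 185, 33, 80) 397.5 396.0 225 [[464.6 309.2  73.5]]
(323, 185, 28, 59) 337.0 336.0 225 [[467.9 252.6  73.5]]
(264, 185, 26, 85) 276.5 277.0 225 [[471.1 197.1  73.5]]
```

>>> carry_out(slide=[[0.16,0.0,0],[0.16,0.0,0],[0.22,0.004,-0.085],[0.31,0.009,-0.213],[0.4,0.014,-0.341],[0.458,0.018,-0.426],[0.458,0.018,-0.426],[0.458,0.018,-0.426]], dr=[[0,0,0],[0,0,0],[0,0,0],[0,0,0],[0,0,0],[0,0,0],[0,0,0],[0,0,0]], gripper=[50,50,50,50,50,50,50,50])

```text
clock: 1.87
eef_pos: [447.2, 195.7, 126.2]
eef_rot: [-3.141, 0.609, -3.078]
wrist_force: [-1.1, 0.3, 0.2]
finger_gap: 46.9
finger_force: 0.0
```

```bash
python3 - <<'E'
from h import *
go([492.2,197.5,62.5],.062,.611)
m=camera_model("wrist");W=camera("wrist");cv2.imwrite("pics/w2.png",W[...,::-1])
E
```

```text
slide [0.001, -0.004, 0.001] dr [0.0001, -0.0003, -0.0002] rows 0.0
```

View pics/w2.png

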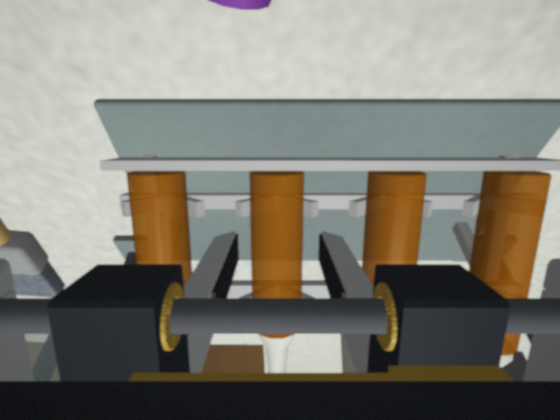

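The fingers straddle the odd vial: barrel centre at column 276, finger centre at 278, between the supports at rows 205 and 285. Closing.

>>> carry_out(slide=[[0,0,0],[0,0,0],[0,0,0],[0,0,0],[0,0,0],[0,0,0]], dr=[[0,0,0],[0,0,0],[0,0,0],[0,0,0],[0,0,0],[0,0,0]], gripper=[0,0,0,0,0,0], newtons=20)

```text
clock: 2.42
eef_pos: [447.7, 194.8, 127.8]
eef_rot: [3.141, 0.613, -3.08]
wrist_force: [-7.0, -2.5, 11.8]
finger_gap: 26.4
finger_force: 20.0
```

>>> carry_out(slide=[[-0.023,-0.001,0.033],[-0.058,-0.003,0.082],[-0.115,-0.007,0.164],[-0.115,-0.007,0.164],[-0.115,-0.007,0.164]], dr=[[0,0,0],[0,0,0],[0,0,0],[0,0,0],[0,0,0]], gripper=[0,0,0,0,0])

```text
clock: 2.83
eef_pos: [419.0, 193.2, 168.7]
eef_rot: [3.14, 0.614, -3.08]
wrist_force: [-0.4, 0.6, -1.2]
finger_gap: 26.3
finger_force: 20.0
```

```bash
python3 - <<'E'
from h import *
m=camera_model("wrist");W=camera("wrist");cv2.imwrite("pics/w3.png",W[...,::-1])
s=read_state();print(s["eef_pos"],s["finger_gap"],s["finger_force"],s["wrist_force"])
X=np.array([np.cos(.077),np.sin(.077),0])
v=[479.6,-162.4,38]
go([v[0]-40,v[1]+150,160],.077,0)
E
```

```text
[419.08691786 193.11785921 167.90032293] 26.322108193359853 19.999928176403046 [ 0.25170942 -0.25036446 -0.87460919]
slide [0.082, -0.822, 0.28] dr [-0.0069, 0.0972, 0.0023] rows 5.2
```

View pics/w3.png

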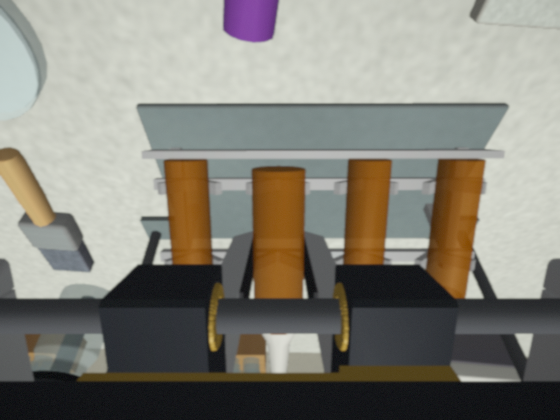

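The odd vial is held square in the fingers, with its foot at (277,168), and the neighbours are undisturbed. I back out under the lamp, then cross over.

>>> carry_out(slide=[[-0.16,0,0],[-0.32,0,0.0],[-0.42,0,0.05],[-0.42,-0.1,0.18],[-0.35,-0.25,0.28],[-0.25,-0.4,0.28],[-0.15,-0.55,0.28],[-0.05,-0.7,0.28],[0.08,-0.82,0.28],[0.08,-0.82,0.28]], dr=[[0,0,0],[0,0,0],[0,0,0],[0,0.0,0],[-0.001,0.018,0],[-0.003,0.036,0.001],[-0.004,0.054,0.002],[-0.005,0.072,0.002],[-0.007,0.09,0.002],[-0.007,0.0972,0.0023]], gripper=[0,0,0,0,0,0,0,0,0,0])

```text
clock: 3.72
eef_pos: [403.5, 35.8, 231.7]
eef_rot: [-3.133, 0.112, -3.069]
wrist_force: [-0.4, 1.9, 1.5]
finger_gap: 26.5
finger_force: 20.0
```

```bash
python3 - <<'E'
from h import *
go([479.6,-162.4,100],.077,0)
E
```

```text
slide [0.305, -0.793, -0.215] dr [-0.0, 0.0179, 0.0008] rows 5.3
```

>>> carry_out(slide=[[0.305,-0.79,-0.1],[0.305,-0.79,-0.1],[0.305,-0.79,-0.1],[0.305,-0.79,-0.1],[0.305,-0.79,-0.1],[0.305,-0.79,-0.1],[0.305,-0.79,-0.1]], dr=[[0,0.018,0.001],[0,0.018,0.001],[0,0.018,0.001],[0,0.018,0.001],[0,0.018,0.001],[0,0.018,0.001],[0,0.018,0.001]], gripper=[0,0,0,0,0,0,0])

```text
clock: 4.3
eef_pos: [479.1, -162.5, 204.7]
eef_rot: [-3.139, 0.001, -3.068]
wrist_force: [0.4, 0.8, -0.1]
finger_gap: 26.5
finger_force: 20.0
```

```bash
python3 - <<'E'
from h import *
m=camera_model("wrist");W=camera("wrist");cv2.imwrite("pics/w4.png",W[...,::-1])
s=read_state();print(s["eef_pos"],s["eef_rot"])
go([479.6,-162.4,38],.077,0)
X=np.array([np.cos(.077),np.sin(.077),0]);Y=np.array([-X[1],X[0],0]);P=np.array([479.6,-162.4,38.])
for q in range(4):print(proj(m,[P-60*q*Y,P-60*q*Y-48*X]).round(0).tolist())
print(proj(m,P-[0,0,32]))
k=cv2.inRange(cv2.cvtColor(W,cv2.COLOR_RGB2HSV),(3,120,60),(20,255,255))
for c in blobs(k,300):print(cv2.boundingRect(c))
E
```

```text
[ 478.81082317 -160.87904316  205.15109333] [-3.13946724e+00  1.09493121e-03 -3.06667581e+00]
slide [0.003, -0.006, -0.357] dr [0.0003, 0.0002, 0.0003] rows 2.1
[[280.0, 216.0], [279.0, 155.0]]
[[204.0, 216.0], [201.0, 155.0]]
[[130.0, 216.0], [123.0, 156.0]]
[[55.0, 217.0], [44.0, 156.0]]
[[279.44256667 206.50853304]]
(252, 167, 53, 132)
(21, 157, 59, 123)
(181, 156, 40, 109)
(101, 156, 48, 123)
```

View pics/w4.png

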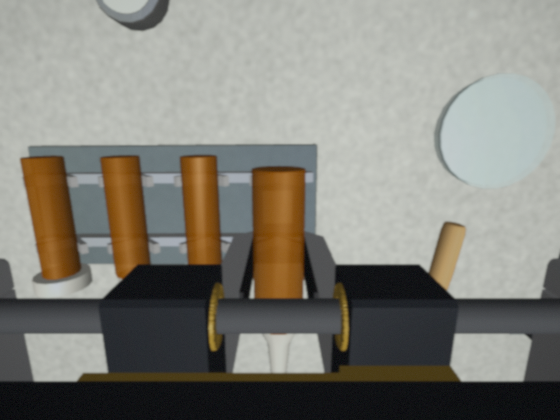

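The stock is seen where predicted: feet at columns 199, 121 and 44, about 1.5 px left. Lowering the odd vial slowly with y about 1 mm less.

>>> carry_out(slide=[[0.003,-0.009,-0.1],[0.003,-0.009,-0.2],[0.003,-0.009,-0.25],[0.003,-0.009,-0.3],[0.003,-0.009,-0.32],[0.003,-0.009,-0.34],[0.003,-0.009,-0.35],[0.003,-0.009,-0.35]], dr=[[0,0,0],[0,0,0],[0,0,0],[0,0,0],[0,0,0],[0,0,0],[0,0,0],[0,0,0]], gripper=[0,0,0,0,0,0,0,0])

```text
clock: 5.02
eef_pos: [480.0, -162.2, 119.6]
eef_rot: [-3.138, 0.004, -3.064]
wrist_force: [0.1, -1.6, -0.0]
finger_gap: 26.5
finger_force: 20.0
```

>>> carry_out(slide=[[0,0,-0.005],[0,0,-0.01],[0,0,-0.015],[0,0,-0.015]], dr=[[0,0,0],[0,0,0],[0,0,0],[0,0,0]], gripper=[0,0,0,0])

```text
clock: 5.35
eef_pos: [480.6, -163.3, 117.3]
eef_rot: [-3.136, 0.007, -3.064]
wrist_force: [-4.1, -6.2, 14.1]
finger_gap: 26.5
finger_force: 20.0
```

Contact: 14 N upward, so the vial is seated in the supports. Opening to about 48 mm.

>>> carry_out(slide=[[0,0,0.005],[0,0,0.005],[0,0,0.005],[0,0,0.005],[0,0,0.005],[0,0,0.005]], dr=[[0,0,0],[0,0,0],[0,0,0],[0,0,0],[0,0,0],[0,0,0]], gripper=[35,40,45,50,50,50])

```text
clock: 5.85
eef_pos: [479.7, -162.3, 116.5]
eef_rot: [-3.139, 0.004, -3.064]
wrist_force: [-0.6, -0.1, 0.9]
finger_gap: 47.3
finger_force: 0.0
```

>>> carry_out(slide=[[0,0,0.1],[0,0,0.2],[0,0,0.35],[0,0,0.35],[0,0,0.35],[0,0,0.35]], dr=[[0,0,0],[0,0,0],[0,0,0],[0,0,0],[0,0,0],[0,0,0]], gripper=[50,50,50,50,50,50])

```text
clock: 6.35
eef_pos: [479.6, -162.3, 203.6]
eef_rot: [-3.14, 0.003, -3.064]
wrist_force: [0.0, 0.3, -0.3]
finger_gap: 46.8
finger_force: 0.0
```

```bash
python3 - <<'E'
from h import *
W=camera("wrist");cv2.imwrite("pics/w5.png",W[...,::-1]);m=camera_model("wrist")
go([487,-282,110],.077,0)
T=camera("top");mt=camera_model("top")
for c in blobs(amber(T),60):
    r=cv2.minAreaRect(c);
    if r[0][0]>300:print("amber",np.round(r[0]),np.round(r[1]),round(r[2]),cast(mt,r[0],40)[0].round(1))
k=cv2.inRange(cv2.cvtColor(W,cv2.COLOR_RGB2HSV),(3,120,60),(20,255,255))
for c in blobs(k,300):
    x,y,w,h=cv2.boundingRect(c)
    for r in(y+15,y+45):
        q=np.where(k[r,x:x+w])[0]+x;print(y,r,(q[0]+q[-1])/2)
X=np.array([np.cos(.077),np.sin(.077),0]);Y=np.array([-X[1],X[0],0]);P=np.array([479.6,-162.4,38.])
for q in range(4):print(proj(m,[P-60*q*Y,P-60*q*Y-48*X]).round(1).tolist())
E
```

```text
slide [0.03, -0.479, -0.06] dr [0.0002, 0.0004, -0.0001] rows 2.9
amber [411. 227.] [36.  9.] 83 [ 493.3 -340.3   40. ]
156 171 276.5
156 201 276.5
155 170 119.5
155 200 123.0
155 170 42.5
155 200 47.0
154 169 198.0
154 199 199.5
[[279.1, 215.6], [279.1, 154.5]]
[[203.5, 215.6], [200.0, 154.5]]
[[127.9, 215.6], [121.1, 154.6]]
[[52.5, 215.6], [42.2, 154.6]]
```

View pics/w5.png

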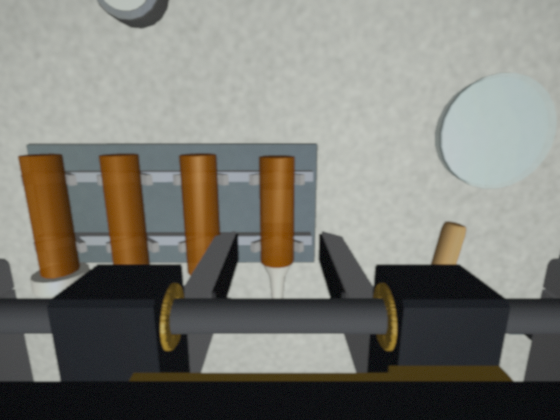

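The odd vial lies in the vacant place, its foot in line with the others (row 156, column 276). Next is the spare, second from the left.

>>> carry_out(slide=[[0.036,-0.483,0],[0.036,-0.483,0],[0.036,-0.483,0],[0.036,-0.483,0],[0.036,-0.483,-0.12],[0.036,-0.483,-0.24],[0.036,-0.483,-0.31],[0.036,-0.483,-0.348],[0.036,-0.483,-0.348]], dr=[[0,0,0],[0,0,0],[0,0,0],[0,0,0],[0,0,0],[0,0,0],[0,0,0],[0,0,0],[0,0,0]], gripper=[50,50,50,50,50,50,50,50,50])

```text
clock: 7.2
eef_pos: [488.0, -282.4, 114.6]
eef_rot: [3.141, 0.0, -3.064]
wrist_force: [-0.7, -0.3, 0.2]
finger_gap: 47.0
finger_force: 0.0
```

>>> carry_out(slide=[[0,0,0],[0,0,0],[0,0,0],[0,0,0],[0,0,0],[0,0,0]], dr=[[0,0,0],[0,0,0],[0,0,0],[0,0,0],[0,0,0],[0,0,0]], gripper=[0,0,0,0,0,0])

```text
clock: 7.7
eef_pos: [489.2, -283.3, 118.2]
eef_rot: [-3.138, 0.005, -3.064]
wrist_force: [-0.8, 1.3, 7.0]
finger_gap: 26.7
finger_force: 20.0
```

>>> carry_out(slide=[[0,0,0.06],[0,0,0.2],[0,0,0.35],[0,0,0.5],[0,0,0.5],[0,0,0.5]], dr=[[0,0,0],[0,0,0],[0,0,0],[0,0,0],[0,0,0],[0,0,0]], gripper=[0,0,0,0,0,0])

```text
clock: 8.2
eef_pos: [489.1, -283.3, 244.2]
eef_rot: [-3.137, 0.007, -3.064]
wrist_force: [-0.8, -0.2, -1.0]
finger_gap: 26.6
finger_force: 20.0
```

```bash
python3 - <<'E'
from h import *
W=camera("wrist")
for im in(W,cv2.imread("pics/w3.png")[...,::-1].copy(),cv2.imread("pics/w4.png")[...,::-1].copy()):
    k=cv2.inRange(cv2.cvtColor(im,cv2.COLOR_RGB2HSV),(3,120,60),(20,255,255))
    for c in blobs(k,300):
        x,y,w,h=cv2.boundingRect(c)
        if 230<x<300:print(x,y,w,h)
print(read_state()["eef_pos"],read_state()["finger_gap"])
X=np.array([np.cos(.062),np.sin(.062),0]);t=np.array([.574*X[0],.574*X[1],-.819])
P=np.array([492.2,197,62.5])
go([410,20,190],.07,.3);go(P-50*t-110*X,.062,.611)
E
```

```text
257 334 44 15
253 165 52 134
238 335 26 21
253 167 52 132
252 167 53 132
[ 488.68549791 -283.05855731  242.2859709 ] 26.40955336091454
slide [-0.407, 1.206, 0.089] dr [0.0039, -0.0469, -0.0011] rows 7.6
slide [-0.718, 1.875, -0.3] dr [0.0071, -0.0963, -0.0022] rows 12.2
```

>>> carry_out(slide=[[-0.4,0.95,0],[-0.4,0.95,0],[-0.4,0.95,0],[-0.4,0.95,0],[-0.4,0.95,0],[-0.4,0.95,0],[-0.4,0.95,0],[-0.4,0.95,0]], dr=[[0.004,-0.047,-0.001],[0.004,-0.047,-0.001],[0.004,-0.047,-0.001],[0.004,-0.047,-0.001],[0.004,-0.047,-0.001],[0.004,-0.047,-0.001],[0.004,-0.047,-0.001],[0.004,-0.047,-0.001]], gripper=[0,0,0,0,0,0,0,0])

```text
clock: 8.92
eef_pos: [387.8, -43.9, 241.3]
eef_rot: [3.14, 0.299, -3.068]
wrist_force: [0.3, -0.2, 0.2]
finger_gap: 26.8
finger_force: 20.0
```

>>> carry_out(slide=[[-0.318,0.9,-0.1],[-0.318,0.9,-0.1],[-0.318,0.9,-0.1],[-0.318,0.9,-0.1],[-0.318,0.92,-0.15],[-0.318,0.92,-0.2],[-0.318,0.92,-0.3],[-0.318,0.92,-0.3],[-0.318,0.92,-0.3]], dr=[[0.003,-0.049,-0.001],[0.003,-0.049,-0.001],[0.003,-0.049,-0.001],[0.003,-0.049,-0.001],[0.003,-0.049,-0.001],[0.003,-0.049,-0.001],[0.003,-0.049,-0.001],[0.003,-0.049,-0.001],[0.003,-0.049,-0.001]], gripper=[0,0,0,0,0,0,0,0,0])

```text
clock: 9.67
eef_pos: [313.8, 174.8, 173.4]
eef_rot: [-3.136, 0.606, -3.077]
wrist_force: [1.0, 0.4, -0.8]
finger_gap: 26.7
finger_force: 20.0
```

```bash
python3 - <<'E'
from h import *
X=np.array([np.cos(.062),np.sin(.062),0]);t=np.array([.574*X[0],.574*X[1],-.819]);ax=.819*X+[0,0,.574]
P=np.array([492.6,197,62.7])+2*ax
go(P-50*t-110*X,.062,.611);go(P-50*t,.062,.611);go(P-5*t,.062,.611);s=read_state();print(s["eef_pos"],s["eef_rot"])
E
```

```text
slide [-0.01, 0.044, -0.019] dr [0.0007, -0.0008, 0.0001] rows 0.3
slide [0.429, 0.071, -0.019] dr [0.0007, -0.0008, 0.0001] rows 2.6
slide [0.532, 0.077, -0.166] dr [0.0007, -0.0008, 0.0001] rows 3.4
[313.76038754 174.81611745 173.37651311] [-3.13628369  0.60554281 -3.0774412 ]
```

>>> carry_out(slide=[[0,0.04,0],[0.14,0.05,0],[0.28,0.06,0],[0.42,0.07,0],[0.43,0.071,0],[0.43,0.071,0],[0.43,0.071,0]], dr=[[0.0007,-0.0008,0],[0.0007,-0.0008,0],[0.0007,-0.0008,0],[0.0007,-0.0008,0],[0.0007,-0.0008,0],[0.0007,-0.0008,0],[0.0007,-0.0008,0]], gripper=[0,0,0,0,0,0,0])

```text
clock: 10.25
eef_pos: [420.9, 191.2, 173.3]
eef_rot: [-3.14, 0.609, -3.081]
wrist_force: [-0.6, 0.4, -0.3]
finger_gap: 26.5
finger_force: 20.0
```

```bash
python3 - <<'E'
from h import *
X=np.array([np.cos(.062),np.sin(.062),0]);t=np.array([.574*X[0],.574*X[1],-.819]);ax=.819*X+[0,0,.574]
P=np.array([492.6,197,62.7])+2*ax
for b in(50,5,0):go(P-b*t,.062,.611)
W=camera("wrist");cv2.imwrite("pics/w6.png",W[...,::-1])
k=cv2.inRange(cv2.cvtColor(W,cv2.COLOR_RGB2HSV),(3,120,60),(20,255,255))
for c in blobs(k,300):
    x,y,w,h=cv2.boundingRect(c);q=np.where(k[y+15,x:x+w])[0]+x;print(x,y,w,h,(q[0]+q[-1])/2)
E
```

```text
slide [0.0, 0.005, -0.018] dr [0.0002, -0.0003, 0.0003] rows 0.1
slide [0.103, 0.012, -0.166] dr [0.0002, -0.0003, 0.0003] rows 1.2
slide [0.115, 0.012, -0.182] dr [0.0002, -0.0003, 0.0003] rows 1.3
239 334 62 19 247.0
252 165 53 134 278.0
428 154 59 142 462.0
347 154 47 111 372.0
170 154 46 111 191.0
```

View pics/w6.png

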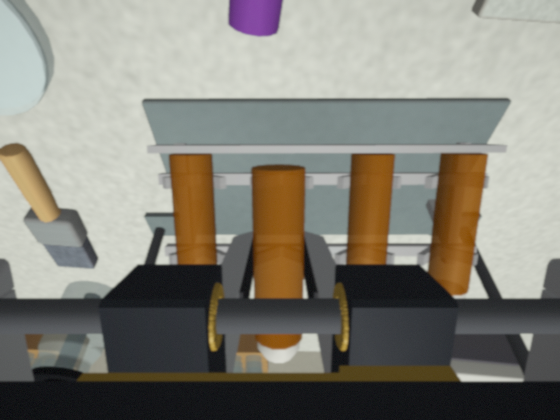

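The spare is held over the gap, with its dome at (278,350). The neighbours at columns 191 and 372 put the slot centre at 281.5, so y goes up about 2 mm. Lowering along the tool axis.

>>> carry_out(slide=[[0.0,0.009,-0.018],[0.03,0.011,-0.06],[0.06,0.013,-0.103],[0.08,0.014,-0.132],[0.095,0.015,-0.153],[0.104,0.016,-0.166],[0.104,0.016,-0.166]], dr=[[0,0,0],[0,0,0],[0,0,0],[0,0,0],[0,0,0],[0,0,0],[0,0,0]], gripper=[0,0,0,0,0,0,0])

```text
clock: 10.88
eef_pos: [446.5, 196.0, 132.5]
eef_rot: [-3.142, 0.611, -3.08]
wrist_force: [-0.1, 0.1, -1.0]
finger_gap: 26.3
finger_force: 20.0
```

>>> carry_out(slide=[[0.004,0,-0.006],[0.008,0.0,-0.012],[0.01,0,-0.014],[0.01,0,-0.014]], dr=[[0,0,0],[0,0,0],[0,0,0],[0,0,0]], gripper=[0,0,0,0])

```text
clock: 11.22
eef_pos: [449.2, 195.7, 129.9]
eef_rot: [-3.141, 0.612, -3.081]
wrist_force: [-6.7, -5.0, 7.1]
finger_gap: 26.4
finger_force: 20.0
```

>>> carry_out(slide=[[-0.004,0,-0.003],[-0.008,0,-0.005],[-0.01,0,-0.006],[-0.01,0,-0.006]], dr=[[0,0,0],[0,0,0],[0,0,0],[0,0,0]], gripper=[0,0,0,0])

```text
clock: 11.55
eef_pos: [447.3, 195.8, 128.9]
eef_rot: [-3.142, 0.613, -3.081]
wrist_force: [0.9, -6.1, 6.6]
finger_gap: 26.2
finger_force: 20.0
```

>>> carry_out(slide=[[0,0,0],[0,0,0],[0,0,0],[0,0,0],[0,0,0],[0,0,0]], dr=[[0,0,0],[0,0,0],[0,0,0],[0,0,0],[0,0,0],[0,0,0]], gripper=[35,40,45,50,50,50])

```text
clock: 12.05
eef_pos: [446.9, 196.2, 128.0]
eef_rot: [3.141, 0.612, -3.08]
wrist_force: [1.0, 1.4, -0.5]
finger_gap: 46.8
finger_force: 0.0
```

>>> carry_out(slide=[[-0.06,-0.004,0.085],[-0.12,-0.008,0.17],[-0.2,-0.012,0.285],[-0.3,-0.018,0.426],[-0.4,-0.02,0.45],[-0.46,-0.025,0.45],[-0.46,-0.025,0.45],[-0.46,-0.025,0.45]], dr=[[0,0,0],[0,0,0],[0,0,0],[0,0,0],[0,0,0],[0,0,0],[0,0,0],[0,0,0]], gripper=[50,50,50,50,50,50,50,50])

```text
clock: 12.72
eef_pos: [332.0, 190.1, 240.8]
eef_rot: [3.141, 0.613, -3.08]
wrist_force: [0.3, 0.6, 0.4]
finger_gap: 46.6
finger_force: 0.0
```

```bash
python3 - <<'E'
from h import *
W=camera("wrist");cv2.imwrite("pics/w7.png",W[...,::-1])
k=cv2.inRange(cv2.cvtColor(W,cv2.COLOR_RGB2HSV),(3,120,60),(20,255,255))
for c in blobs(k,300):
    x,y,w,h=cv2.boundingRect(c);q=np.where(k[y+15,x:x+w])[0]+x;print(x,y,w,h,(q[0]+q[-1])/2)
E
```

```text
264 181 25 92 276.0
203 181 28 66 216.0
377 180 32 85 394.0
321 180 28 60 335.0
```

View pics/w7.png

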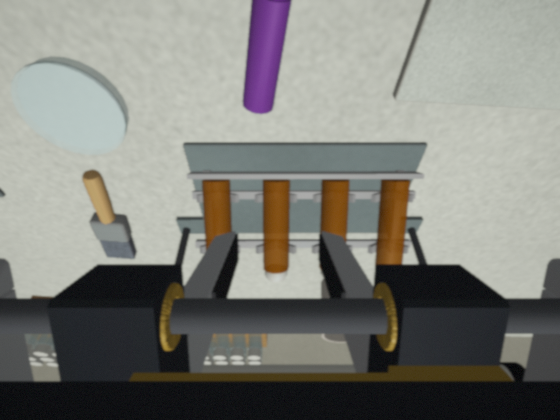

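The spare's foot (276,181) is in line with its neighbours at rows 180–181 and columns 216 and 335, seated against the stop. The robot is clear of everything, so I hand in.

```bash
python3 -c "
from cell import *
print(sign_off())"
```

```text
the job is handed in; nothing more can be done
None
```

The job is handed in: the odd vial lies in the empty stock place and the matching vial is in the freed rack slot, foot against the stop; the hand-in returned no verdict.

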